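# Clamp a plaster study model in the drawer's ratchet rod clamp

### The arm

A 6-joint arm with a two-finger parallel gripper is mounted at the origin on the work surface. World frame = base frame: x ahead of the robot, y to its left, z up, the work surface at z = 0. Lengths are in m, angles in rad, forces in N, time in s.
With the tool pointing down it reaches from about 0.35 to 0.85 m from the base axis. Payload 8.1 kg.
Tool frame: the origin (TCP) lies where the fingers leave the gripper's body, on its centre line; the fingertips stand 84 mm ahead of it and the grasp point (between the pads) lies 65 mm ahead of it; z points along the fingers, y is the line along which they close (so a half turn about z gives the same grasp; the last joint's range is limited). The gripper opens to 93 mm and grips with 3 to 60 N. Pads are 15 mm wide; open, the fingers measure 128 mm over their backs; the gripper's body (75 mm by 188 mm) begins 65 mm behind the grasp point.
Start: joints at [1.059, 0.13, 1.488, -0, 1.523, -0.085], TCP at [0.248, 0.546, 0.303] pointing down, gripper open.
Joint ranges: [-2.96, 2.96], [-0.89, 2.26], [0.02, 2.5], [-1.34, 4.48], [0, 2.73], [-2.66, 2.66]. Speed limits (rad/s): [2.39, 2.39, 2.79, 3.14, 3.14, 3.14].

### API

Orientations are given as [roll, pitch, yaw] about the fixed x, y, z axes, in that order (R = Rz(yaw) Ry(pitch) Rx(roll)).
In Python, from station import manip gives the robot as it stands. The module is installed in compiled form; this text tells all that it offers.
- The arm moves only by the tool drive_tool, never from a script. Its argument "rows" is a list of rows, each a list of 3 entries, a list of its own where there are three numbers: the shift along the tool's x, y, z in m, then the turn, a rotation vector about the tool's x, y, z in rad, then the opening, from 0 (shut) to 1 (fully open). In form: [[[dx, dy, dz], [wx, wy, wz], jaw], ...]. A call has 1 to 5 rows; each row shifts and turns the commanded pose from where the row before left it, along the tool's axes as they then stand; what a row does not reach is not made up. A row lasts 1/12 s, in which the tool goes at most 41.7 mm and 7.16 degrees, less where a joint would pass 70% of its speed; a pose out of reach is approached as far as the arm can. A call with a gripper value outside its range is refused whole. The fingers move at their own pace and stop on an object; "squeeze" is the grip in N (left out, the last holds). Time passes only in rows, so rows that do not move let the fingers close. It gives the time, the measured TCP pose, the force, the opening and the grip force at its end, in the units of the state.
- manip.get_state(): the state, without advancing time (a new reading comes with each control period).
- manip.read_camera(name): name is "scene" or "top" or "wrist"; returns the picture (420x560x3 uint8, red, green, blue); there is no depth.
- manip.camera_model(name): a dict with "vfov" (degrees; the focal length in pixels is half the picture's height over the tangent of half this angle, whatever the lens; pixels are square), "cx", "cy" (the principal point, pixels), "R" (3x3) and "t" (3): a world point X has camera coordinates R X + t. Camera axes: x right, y down, z forward; pixel columns grow to the right and rows downward; lengths in m; the calibration is good to about 2 mm. A picture is of the moment at which its call begins: read the wrist's pose just before it. camera_model takes no time and is no camera call; for the wrist camera it gives the pose at the moment of the call.
- manip.close_job(): hands the job in; it is judged then, once.
The state is a dict: "time_s": time; "joint_pos": joint angles; "joint_vel": joint speeds; "tau": joint torques, N m; "ee_pos": TCP position; "ee_rot": TCP orientation; "contact_force": force on the tool from outside, world axes, zero at the start; "ft_torque": the same for the moment, N m; "width": finger opening in m; "grip_force": force on a finger pad.
Only numpy, scipy, OpenCV 4.12 (cv2) and the standard library are available. Lean on these libraries where they do the work, as an engineer would, in place of code of your own. Each camera call takes 0.05 s, during which the arm holds its last target. There are 200 camera calls.

### The job

Pull the drawer of the small unit out to its stop. Then pump the ratchet clamp's black trigger back and forth until the sprung pad meets the plaster model and grips it firmly against the fixed jaw, the pad pushed visibly back on its spring but not driven hard home, so the plaster is not crushed. Work the clamp by its trigger only, leave the things on the worktop where they are, and finish while still holding the trigger forward, since the clamp only grips while it is held.

Things in the scene. Friction and masses are not known exactly. Their poses are not given: they have to be found in the camera images.
- drawer (a joint): travel of the drawer, m: 0 shut, 0.17 fully out at its stop; it slides along the unit's -x. Friction about 4 N, it stays where it is left. Drawer front 14 mm thick, 340 wide, its top edge 106 mm above the worktop; side walls 57 mm, drawer floor 16 mm above the worktop.
- drawer_handle (a point): middle of the steel bar handle of a white countertop drawer unit (fixed; 240 deep x 340 wide x 110 mm high). Its axes are the unit's axes, called so below and shared by the drawer and all clamp parts: x points from the handle into the unit, y along the handle (across the drawer), z up. Round bar 10 mm thick, 120 mm long along y, 80 mm above the worktop, its axis 45 mm in front of the drawer front, free space behind it. Moves with the drawer.
- trigger_grip (a point): grip point in the black trigger blade that stands up in the drawer, 60 mm off its middle towards -y (pad, model and jaw follow towards +y). Blade 26 (x) x 12 mm (y), from 44 to 78 mm above the drawer floor; this point 64 mm above it (80 mm above the worktop). Nothing within 70 mm along y is higher than 34 mm above the floor but its own saddle (22 mm long in y, 45 mm high). Moves with it.
- trigger_blade: the black blade of the trigger, with its saddle (see trigger_grip); origin on the drawer floor under the blade.
- trigger (a joint): trigger travel, m: 0 at rest, 0.022 fully forward, in a straight line along the unit's +y, towards the model. A spring returns it (2 N at rest, 5 N forward). Its pawl pushes the toothed rod forward and slips over the teeth (7 mm apart) on the way back: each stroke may lose up to 7 mm, several full strokes are needed. Takes up to about 20 N with the pad on the model.
- rod (a joint): advance of the toothed rod that carries the pad, m: grows as the rod goes along the unit's +y towards the model, 0 to 0.060. It starts anywhere from 0 to 0.024. Friction 2.5 N holds it when free; pressed against the model it springs back when the trigger is let go, down to a weak push.
- toothed_bar: the steel teeth of the rod, 18 mm above the drawer floor; not to be touched.
- pad (a joint): how far the pad is pushed back on its spring, m: 0 free, 0.012 hard home. The spring pushes 1 N at 0 and 1.2 N more for each mm: 0.004 gives 5.8 N, 0.007 gives 9.4 N, 0.012 gives 15.4 N; beyond that it is rigid and the force shoots up.
- pad_face (a point): centre of the front face of the round black rubber pad (22 mm across, 6 mm thick) at the end of the rod, facing the unit's +y, 18 mm above the drawer floor.
- pad_disc: the rubber pad; origin as pad_face.
- model: loose plaster dental study model, base 56 (x) x 50 (y) x 30 mm high with a tooth arch on top (42 mm overall), 150 g; origin centre of its underside, standing on the drawer floor between pad and fixed jaw, 1 to 7 mm off the jaw and turned up to 0.04 rad. It cracks when the pad presses with more than 25 N.
- anvil: fixed aluminium jaw of the clamp, 60 (x) x 12 (y) x 36 mm high; origin at the foot of its face that looks to the pad (the unit's -y).
- bur_box: bystander: open blue bur stand, 65 x 120 x 45 mm, origin centre of its underside.
- dispenser: bystander: round box with clear lid, 90 mm across, 33 mm high, origin centre of its underside.
- endo_block: bystander: low blue block, 50 x 110 x 26 mm, origin centre of its underside.
- point_box: bystander: flat clear box with paper label, 45 x 68 x 13 mm, origin centre of its underside.
- carton: bystander: paper carton, 50 x 130 x 35 mm, origin centre of its underside.
- cup: bystander: white cup, 70 mm across, 85 mm high, origin centre of its underside.
- bottle: bystander: amber bottle, 56 mm across, 130 mm high, origin centre of its underside.

How it is judged:
On the way, in this order (a step that is already met when the one before it is completed fails the run):
1. the drawer is pulled out to its stop (within 6 mm) (value of joint drawer above 0.164 m), for 0.2 s.
2. the clamp's pad touches the model (contact force between pad_disc and model above 0.5 N), for 0.1 s.
At the end, for the whole second after the job is handed in: The drawer is still out (within 15 mm of its stop), the model stands upright (within 0.1 rad), at rest, gripped between pad and fixed jaw with 4.5 to 22 N at the pad and over 3 N at the jaw, and the fingers still hold the trigger forward (over 2 mm from rest, touching it with more than 1.5 N) (value of joint drawer above 0.155 m and contact force between pad_disc and model between 4.5 and 22 N and contact force between anvil and model above 3 N and contact force between the fingers and trigger_blade above 1.5 N and value of joint trigger above 0.002 m and linear speed of model below 0.01 m/s and angle between model's own z axis and vertical below 0.1 rad); the arm keeps its last pose, push and grip.
It fails at once if the pad crushes the plaster model (over 25 N) (contact force between pad_disc and model above 25 N).
It fails at once if the fingers push the rod or the pad instead of the trigger (over 3 N) (contact force between the fingers and toothed_bar above 3 N or contact force between the fingers and pad_disc above 3 N).
It fails at once if a thing on the worktop is moved by more than 30 mm (distance of any of bur_box, dispenser, endo_block, point_box, carton, cup, bottle from where it was at the start of the episode above 0.03 m).
It also fails if it takes over 64 s, if anything falls off the work surface, if the arm or the gripper's body presses on something with over 40 N, if the wrist force passes 120 N, or if a joint passes its speed limit or range.

## Working session

There is one attempt and no reset: what is moved stays moved. The work goes in short steps, Python scripts to look and compute and a tool call to move; the robot and the scene stay as the last step left them, time stands still between calls to the robot, and variables do not carry over. Pictures are saved under pics/ and viewed, at most 10 in all, crops included, and the job is handed in when it is done.

Besides the shell and the picture viewer there is one more tool, called after "Emit:" by a JSON object that holds its "method" and its "body". drive_tool: Moves the arm, as the interface text tells. Its arguments: {"type":"object","properties":{"rows":{"type":"array"},"squeeze":{"type":"number"}},"required":["rows"]}

```bash
mkdir -p pics
cat > h.py <<'E'
import numpy as np, cv2
from station import manip
def snap(n,f):
    m=manip.camera_model(n); im=manip.read_camera(n); cv2.imwrite('pics/'+f,cv2.cvtColor(im,cv2.COLOR_RGB2BGR)); return im,m
def ray(m,u,v,z):
    f=210/np.tan(np.radians(m['vfov'])/2); R=np.array(m['R']);t=np.array(m['t'])
    d=R.T@np.array([(u-m['cx'])/f,(v-m['cy'])/f,1]); c=-R.T@t
    return c+d*(z-c[2])/d[2]
def proj(m,X):
    f=210/np.tan(np.radians(m['vfov'])/2); p=np.array(m['R'])@X+m['t']; return p[:2]/p[2]*f+[m['cx'],m['cy']]
E
python3 - <<'E'
from h import *
a,_=snap('top','top0.png'); b,_=snap('scene','sc0.png')
s=manip.get_state(); print(s['ee_pos'],s['ee_rot'],s['width'],s['time_s'],manip.camera_model('top'))
E
```

```text
[0.24814217 0.54586829 0.30178302] [-3.13993913e+00 -1.73030425e-04  2.71482604e+00] 0.09317479786504647 0.1 {'vfov': 49.26450609519624, 'cx': 282.92275753182406, 'cy': 208.50063611465674, 'R': array([[ 0.02454229, -0.99968973,  0.00425703],
       [-0.99741052, -0.02477384, -0.06751682],
       [ 0.06760133, -0.00258899, -0.99770905]]), 't': array([-0.04084669,  0.54766755,  1.38578829])}
```

View pics/top0.png

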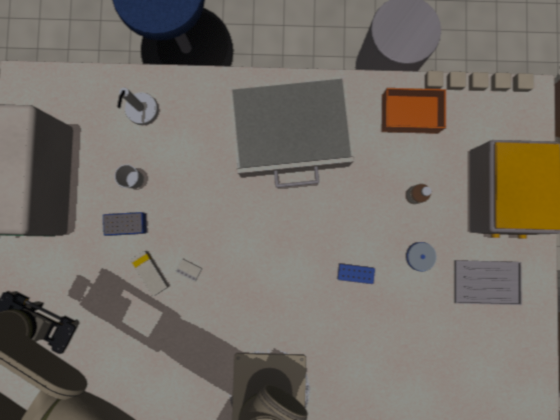

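View pics/sc0.png

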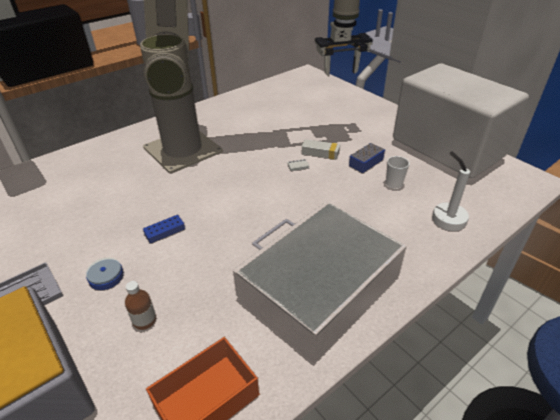

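The top view shows the unit at the top centre: its front edge runs (240,172)-(352,160) and the handle bar is at about (277,186)-(318,182). Bystanders are to the left and right of the drawer's path. I'll refine from a crop.

Run:
```python
from h import *
m=manip.camera_model('top'); im=cv2.imread('pics/top0.png')
c=im[150:200,225:365]; cv2.imwrite('pics/c0.png',cv2.resize(c,None,fx=5.6,fy=5.6,interpolation=cv2.INTER_CUBIC))
for n,u,v,z in [('fl',240,172,.106),('fr',352,160,.106),('hl',277,186,.085),('hr',318,182,.085),('bl',234,90,.11),('br',342,80,.11)]: print(n,ray(m,u,v,z).round(4))
```

```text
fl [0.6452 0.0995 0.106 ]
fr [ 0.6884 -0.2237  0.106 ]
hl [ 0.6097 -0.0082  0.085 ]
hr [ 0.6245 -0.1281  0.085 ]
bl [0.885 0.124 0.11 ]
br [ 0.923  -0.1905  0.11  ]
```

View pics/c0.png

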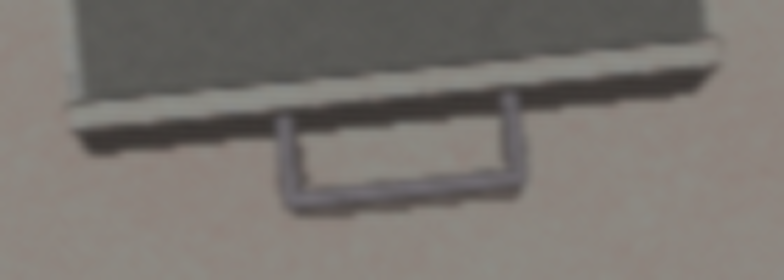

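The crop shows the bar centreline from about (277.7,185.7) to (317,182.5), so its middle is near (0.617,-0.068) and the unit's yaw is about 0.127. I'll turn the tool so it closes along the unit's x, then move above the handle.

Emit:
{"method": "drive_tool", "body": {"rows": [[[0,0,0],[0,0,0.113],0.35],[[0,0,0],[0,0,0.113],0.35],[[0,0,0],[0,0,0.113],0.35],[[0,0,0],[0,0,0.113],0.35],[[0,0,0],[0,0,0.113],0.35]]}}

```text
time_s: 0.52
ee_pos: [0.2482, 0.546, 0.3021]
ee_rot: [-3.141, 0.001, 2.144]
contact_force: [-0.9, -0.6, 0.0]
width: 0.0644
grip_force: 0.0
```

Emit:
{"method": "drive_tool", "body": {"rows": [[[0,0,0],[0,0,0.113],0.35],[[0,0,0],[0,0,0.113],0.35],[[0,0,0],[0,0,0.113],0.35],[[0,0,0],[0,0,0.113],0.35],[[0,0,0],[0,0,0],0.35]]}}

```text
time_s: 0.93
ee_pos: [0.2483, 0.546, 0.3021]
ee_rot: [-3.141, 0.001, 1.692]
contact_force: [-0.4, -0.4, -0.9]
width: 0.0342
grip_force: 0.0
```

Emit:
{"method": "drive_tool", "body": {"rows": [[[-0.0365,0.016,0],[0,0,0],0.35],[[-0.0365,0.016,0],[0,0,0],0.35],[[-0.0365,0.016,0],[0,0,0],0.35],[[-0.0365,0.016,0],[0,0,0],0.35],[[-0.0365,0.016,0],[0,0,0],0.35]]}}

```text
time_s: 1.35
ee_pos: [0.3512, 0.3737, 0.3024]
ee_rot: [-3.141, 0.0, 1.703]
contact_force: [0.8, -0.3, -0.3]
width: 0.0329
grip_force: 0.0
```

Emit:
{"method": "drive_tool", "body": {"rows": [[[-0.0365,0.016,0],[0,0,0],0.35],[[-0.0365,0.016,0],[0,0,0],0.35],[[-0.0365,0.016,0],[0,0,0],0.35],[[-0.0365,0.016,0],[0,0,0],0.35],[[-0.0365,0.016,0],[0,0,0],0.35]]}}

```text
time_s: 1.77
ee_pos: [0.4538, 0.2025, 0.3027]
ee_rot: [3.142, -0.0, 1.702]
contact_force: [0.6, 1.0, 0.6]
width: 0.0325
grip_force: 0.0
```

Emit:
{"method": "drive_tool", "body": {"rows": [[[-0.0365,0.016,0],[0,0,0],0.35],[[-0.0365,0.016,0],[0,0,0],0.35],[[-0.0365,0.016,0],[0,0,0],0.35],[[-0.0365,0.016,0],[0,0,0],0.35],[[-0.0365,0.016,0],[0,0,0],0.35]]}}

```text
time_s: 2.18
ee_pos: [0.5563, 0.0315, 0.3026]
ee_rot: [-3.141, -0.0, 1.702]
contact_force: [0.4, 0.9, -0.7]
width: 0.0327
grip_force: 0.0
```

Emit:
{"method": "drive_tool", "body": {"rows": [[[-0.0365,0.016,0],[0,0,0],0.35],[[-0.0365,0.016,0],[0,0,0],0.35],[[-0.0365,0.016,0],[0,0,0],0.35],[[0,0,0],[0,0,0],0.35],[[0,0,0],[0,0,0],0.35]]}}

```text
time_s: 2.6
ee_pos: [0.6174, -0.0711, 0.3013]
ee_rot: [-3.14, -0.001, 1.698]
contact_force: [-0.1, 0.3, 0.6]
width: 0.0326
grip_force: 0.0
```

Run:
```python
from h import *
a,m=snap('wrist','w1.png'); s=manip.get_state(); print(s['ee_pos'],s['ee_rot'],s['width'],s['joint_pos'])
print(proj(m,np.array([.617,-.068,.08])))
for X in ([.6095,-.008,.085],[.6245,-.128,.085]): print(proj(m,np.array(X)))
```

```text
[ 0.61706082 -0.06957603  0.30178562] [-3.13996487e+00 -9.15929316e-04  1.69907964e+00] 0.032290721991987854 [-1.94991509e-01  1.88528948e-01  1.42560521e+00  3.51681796e-04
  1.52929293e+00 -3.23290483e-01]
[275.72977011 195.08052159]
[275.92177558 125.35794825]
[275.51102518 260.58897146]
```

View pics/w1.png

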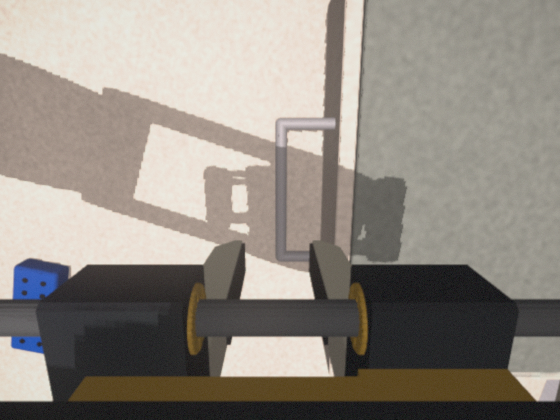

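The wrist view shows the bar at u≈281, rows 122–258, which is about 5 mm further in than I estimated. I'll correct for that, go down and grip.

Emit:
{"method": "drive_tool", "body": {"rows": [[[0,0.004,0.035],[0,0,0],0.35],[[0,0,0.035],[0,0,0],0.35],[[0,0,0.035],[0,0,0],0.35],[[0,0,0.03],[0,0,0],0.35],[[0,0,0.018],[0,0,0],0.35]]}}

```text
time_s: 3.07
ee_pos: [0.6187, -0.0663, 0.1458]
ee_rot: [-3.137, -0.002, 1.702]
contact_force: [-0.9, -1.5, -0.1]
width: 0.0325
grip_force: 0.0
```

Emit:
{"method": "drive_tool", "body": {"rows": [[[0,0,0],[0,0,0],0.0],[[0,0,0],[0,0,0],0.0],[[0,0,0],[0,0,0],0.0],[[0,0,0],[0,0,0],0],[[0,0,0],[0,0,0],0]], "squeeze": 20}}

```text
time_s: 3.48
ee_pos: [0.6204, -0.0683, 0.1522]
ee_rot: [-3.14, -0.0, 1.699]
contact_force: [-12.6, 0.7, 8.5]
width: 0.0094
grip_force: 20.0
```

Emit:
{"method": "drive_tool", "body": {"rows": [[[0,-0.015,0],[0,0,0],0],[[0,-0.02,0],[0,0,0],0],[[0,-0.02,0],[0,0,0],0],[[0,-0.02,0],[0,0,0],0],[[0,-0.02,0],[0,0,0],0]]}}

```text
time_s: 3.9
ee_pos: [0.5288, -0.0803, 0.1528]
ee_rot: [3.134, 0.001, 1.699]
contact_force: [6.8, 2.3, -0.1]
width: 0.0092
grip_force: 20.0
```

Emit:
{"method": "drive_tool", "body": {"rows": [[[0,-0.02,0],[0,0,0],0],[[0,-0.02,0],[0,0,0],0],[[0,-0.015,0],[0,0,0],0],[[0,-0.008,0],[0,0,0],0],[[0,0,0],[0,0,0],0]]}}

```text
time_s: 4.32
ee_pos: [0.4645, -0.0887, 0.1526]
ee_rot: [3.139, 0.001, 1.698]
contact_force: [-4.4, 2.6, 9.0]
width: 0.0093
grip_force: 20.0
```

Emit:
{"method": "drive_tool", "body": {"rows": [[[0,-0.006,0],[0,0,0],0],[[0,-0.004,0],[0,0,0],0],[[0,0,0],[0,0,0],0],[[0,0,0],[0,0,0],0]]}}

```text
time_s: 4.65
ee_pos: [0.456, -0.0898, 0.1526]
ee_rot: [3.138, 0.001, 1.698]
contact_force: [-3.4, 4.3, 9.0]
width: 0.0094
grip_force: 20.0
```

Emit:
{"method": "drive_tool", "body": {"rows": [[[0,-0.004,0],[0,0,0],0],[[0,-0.004,0],[0,0,0],0],[[0,0,0],[0,0,0],0],[[0,0,0],[0,0,0],0],[[0,0,0],[0,0,0],0]]}}

```text
time_s: 5.07
ee_pos: [0.4506, -0.0904, 0.1526]
ee_rot: [3.131, 0.002, 1.698]
contact_force: [14.9, 5.4, -5.7]
width: 0.0093
grip_force: 20.0
```

Run:
```python
from h import *
a,m=snap('top','t2.png'); s=manip.get_state(); print(s['ee_pos'],s['contact_force'])
cv2.imwrite('pics/t2c.png',cv2.resize(a[130:270,215:365,::-1],None,fx=4,fy=4,interpolation=cv2.INTER_CUBIC))
```

```text
[ 0.45062009 -0.09046346  0.15263581] [15.40725917  5.54913569 -5.83463704]
```

View pics/t2c.png

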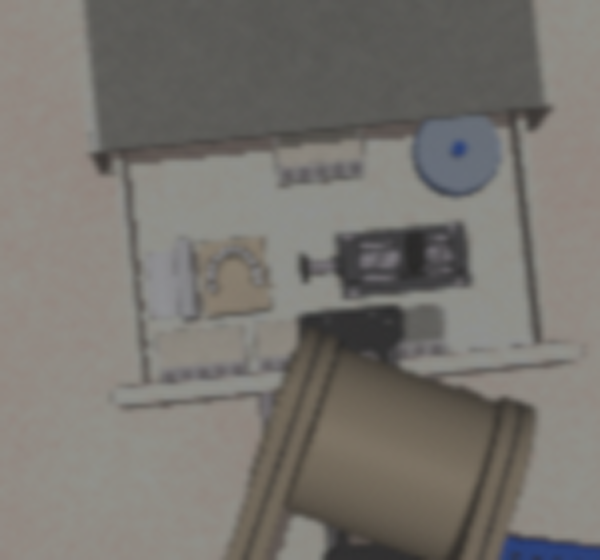

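The drawer is at its stop: the force has risen to 15 N after about 171 mm of travel. The crop shows the model at about (235,278), the pad at (303,268) and the clamp body and trigger at about (413,255). I'll release, rise and turn 90°.

Emit:
{"method": "drive_tool", "body": {"rows": [[[0,0.004,0],[0,0,0],0.35],[[0,0,0],[0,0,0],0.35],[[0,0,0],[0,0,0],0.35],[[0,0,0],[0,0,0],0.35],[[0,0,-0.02],[0,0,0],0.35]]}}

```text
time_s: 5.53
ee_pos: [0.4482, -0.0897, 0.1664]
ee_rot: [-3.135, -0.003, 1.698]
contact_force: [0.1, -0.1, -0.9]
width: 0.0328
grip_force: 0.0
```

Emit:
{"method": "drive_tool", "body": {"rows": [[[0,0,-0.035],[0,0,0],0.35],[[0,0,-0.035],[0,0,0],0.35],[[0,0,-0.035],[0,0,0.12],0.35],[[0,0,-0.03],[0,0,0.121],0.35],[[0,0,0],[0,0,0.121],0.35]]}}

```text
time_s: 5.95
ee_pos: [0.4527, -0.0912, 0.3124]
ee_rot: [3.131, 0.001, 1.33]
contact_force: [1.0, 0.4, 0.9]
width: 0.0324
grip_force: 0.0
```

Emit:
{"method": "drive_tool", "body": {"rows": [[[0,0,0],[0,0,0.121],0.35],[[0,0,0],[0,0,0.121],0.35],[[0,0,0],[0,0,0.121],0.35],[[0,0,0],[0,0,0.121],0.35],[[0,0,0],[0,0,0.121],0.35]]}}

```text
time_s: 6.37
ee_pos: [0.4503, -0.0904, 0.3047]
ee_rot: [-3.141, 0.0, 0.725]
contact_force: [-0.3, 0.4, 0.6]
width: 0.0324
grip_force: 0.0
```

Emit:
{"method": "drive_tool", "body": {"rows": [[[0,0,0],[0,0,0.121],0.35],[[0,0,0],[0,0,0.121],0.35],[[0,0,0],[0,0,0.121],0.35],[[0,0,0],[0,0,0.121],0.35],[[0,0,0],[0,0,0.121],0.35]]}}

```text
time_s: 6.78
ee_pos: [0.4503, -0.0904, 0.3047]
ee_rot: [3.142, 0.001, 0.12]
contact_force: [-0.3, -0.4, 0.2]
width: 0.0325
grip_force: 0.0
```

Run:
```python
from h import *
a,m=snap('wrist','w2.png'); s=manip.get_state(); print(s['ee_pos'],s['ee_rot'],s['width'])
print('trig est',ray(manip.camera_model('top'),318.7,193,.094))
```

```text
[ 0.45033941 -0.090445    0.30469353] [3.14153406e+00 4.05192775e-04 1.10210093e-01] 0.0325208888868159
trig est [ 0.59116459 -0.13005329  0.094     ]
```

View pics/w2.png

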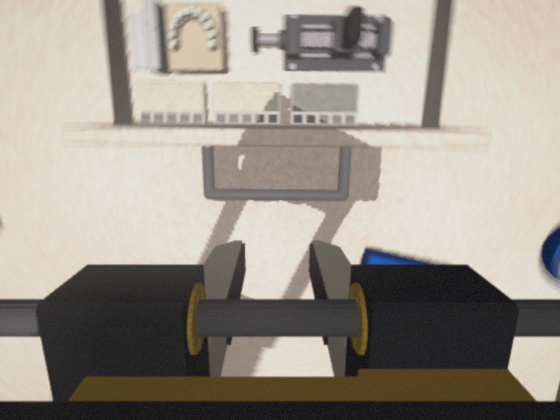

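The wrist view, now aligned with the unit, shows the blade at about (354,12)-(350,45), the pad at (254,40), and the model at (195,38). I'll move closer and look again.

Emit:
{"method": "drive_tool", "body": {"rows": [[[0.025,0.02,0],[0,0,0],0.35],[[0.025,0.02,0],[0,0,0],0.35],[[0.02,0.02,0],[0,0,0],0.35],[[0,0,0],[0,0,0],0.35],[[0,0,0],[0,0,0],0.35]]}}

```text
time_s: 7.25
ee_pos: [0.5277, -0.1418, 0.3037]
ee_rot: [-3.141, 0.002, 0.127]
contact_force: [-0.8, 0.3, -0.2]
width: 0.0323
grip_force: 0.0
```

Run:
```python
from h import *
a,m=snap('wrist','w3.png'); s=manip.get_state(); print(s['ee_pos'],s['ee_rot'])
cv2.imwrite('pics/w3c.png',cv2.resize(a[30:230,80:380,::-1],None,fx=2.6,fy=2.6,interpolation=cv2.INTER_CUBIC))
```

```text
[ 0.52729228 -0.14121057  0.30408355] [-3.14076543e+00  1.63063969e-03  1.27211572e-01]
```

View pics/w3c.png

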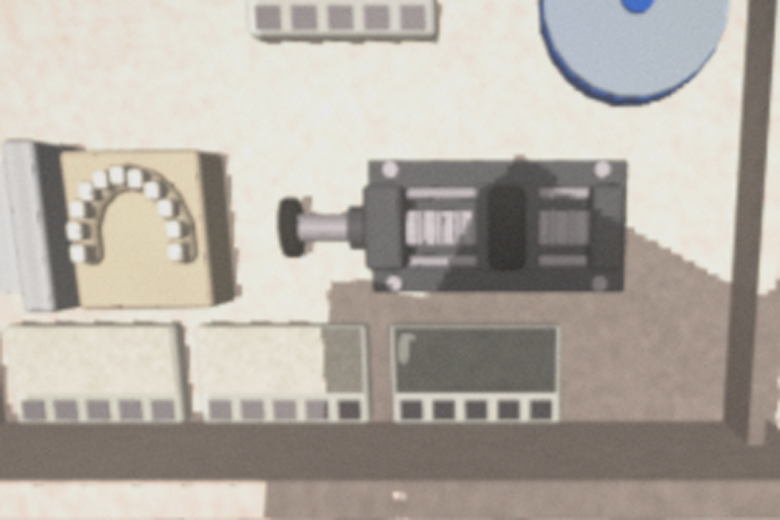

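The crop shows the blade top at (506,228), which is pixel (274.6,117.7), with the pad face roughly 18 mm from the model.

Run:
```python
from h import *
from scipy.spatial.transform import Rotation as Ro
m=manip.camera_model('wrist'); s=manip.get_state(); R=Ro.from_euler('xyz',s['ee_rot']).as_matrix()
P=ray(m,274.6,117.7,.094); print(P, R.T@(P-s['ee_pos']))
pf=ray(m,80+280/2.6,30+226/2.6,.034); mb=ray(m,80+234/2.6,30+250/2.6,.016); print(R.T@(pf-P),R.T@(mb-P))
```

```text
[ 0.5954043 -0.1290131  0.094    ] [ 0.0694516  -0.00328393  0.20997337]
[ 0.0003817  -0.08522997  0.06006998] [-0.00891131 -0.10856726  0.07810447]
```

Emit:
{"method": "drive_tool", "body": {"rows": [[[0.035,-0.003,0],[0,0,0],0.4],[[0.034,0,0],[0,0,0],0.4],[[0,0,0.02],[0,0,0],0.4],[[0,0,0.035],[0,0,0],0.4],[[0,0,0.035],[0,0,0],0.4]]}}

```text
time_s: 7.72
ee_pos: [0.5965, -0.1289, 0.2158]
ee_rot: [3.14, -0.004, 0.128]
contact_force: [0.6, 0.2, -0.7]
width: 0.0372
grip_force: 0.0
```

Emit:
{"method": "drive_tool", "body": {"rows": [[[0,0,0.03],[0,0,0],0.4],[[0,0,0.02],[0,0,0],0.4],[[0,0,0.013],[0,0,0],0.4],[[0,0,0],[0,0,0],0.4],[[0,0,0],[0,0,0],0.4]]}}

```text
time_s: 8.13
ee_pos: [0.5954, -0.1291, 0.1524]
ee_rot: [-3.141, 0.0, 0.127]
contact_force: [0.7, 0.1, 0.9]
width: 0.0371
grip_force: 0.0
```

Emit:
{"method": "drive_tool", "body": {"rows": [[[0,0,0],[0,0,0],0],[[0,0,0],[0,0,0],0],[[0,0,0],[0,0,0],0],[[0,0,0],[0,0,0],0],[[0,0,0],[0,0,0],0]], "squeeze": 30}}

```text
time_s: 8.55
ee_pos: [0.5964, -0.13, 0.153]
ee_rot: [3.14, -0.002, 0.126]
contact_force: [0.1, -3.1, 3.9]
width: 0.0118
grip_force: 30.0
```

Run:
```python
from h import *
s=manip.get_state(); print(s['ee_pos'],s['ee_rot'],s['width'],s['contact_force'],s['grip_force'])
```

```text
[ 0.59636247 -0.12999911  0.15301971] [ 3.14004093e+00 -1.92753983e-03  1.25829742e-01] 0.011804551474521724 [ 0.06087222 -3.13918175  3.89623816] 30.0008887052536
```

Emit:
{"method": "drive_tool", "body": {"rows": [[[0,-0.007,0],[0,0,0],0],[[0,-0.007,0],[0,0,0],0],[[0,-0.006,0],[0,0,0],0],[[0,0,0],[0,0,0],0],[[0,0,0],[0,0,0],0]]}}

```text
time_s: 8.97
ee_pos: [0.5939, -0.1105, 0.153]
ee_rot: [3.139, -0.002, 0.126]
contact_force: [-0.2, -5.3, 3.5]
width: 0.0116
grip_force: 30.0
```

```bash
cat > st.py <<'E'
from h import *
s=manip.get_state(); n=np.array([-.126,.992]); print(s['time_s'],'q',1000*(n@s['ee_pos'][:2]+.2041),'F',n@s['contact_force'][:2],s['contact_force'],s['width'],s['ee_rot'],'z',s['ee_pos'][2])
E
python3 st.py
```

```text
8.9667 q 19.65913995947907 F -5.27183970938862 [-0.16698481 -5.33556431  3.51273134] 0.01161146631557566 [ 3.13910114e+00 -1.87653229e-03  1.25825093e-01] z 0.15301635910018244
```

Emit:
{"method": "drive_tool", "body": {"rows": [[[0,0.007,0],[0,0,0],0],[[0,0.007,0],[0,0,0],0],[[0,0.007,0],[0,0,0],0],[[0,0,0],[0,0,0],0],[[0,0,0],[0,0,0],0]]}}

```text
time_s: 9.38
ee_pos: [0.5965, -0.1311, 0.153]
ee_rot: [3.141, -0.002, 0.125]
contact_force: [-1.2, 0.1, 6.8]
width: 0.0122
grip_force: 30.0
```

Emit:
{"method": "drive_tool", "body": {"rows": [[[0,-0.004,0],[0,0,0],0],[[0,-0.004,0],[0,0,0],0],[[0,0,0],[0,0,0],0]]}}

```text
time_s: 9.63
ee_pos: [0.5955, -0.1232, 0.153]
ee_rot: [3.14, -0.002, 0.126]
contact_force: [-0.8, -3.0, 5.5]
width: 0.0118
grip_force: 30.0
```

Emit:
{"method": "drive_tool", "body": {"rows": [[[0,-0.003,0],[0,0,0],0],[[0,0,0],[0,0,0],0]]}}

```text
time_s: 9.8
ee_pos: [0.5952, -0.1207, 0.153]
ee_rot: [3.139, -0.002, 0.125]
contact_force: [-0.2, -4.8, 4.8]
width: 0.0118
grip_force: 30.0
```

Emit:
{"method": "drive_tool", "body": {"rows": [[[0,-0.003,0],[0,0,0],0],[[0,0,0],[0,0,0],0]]}}

```text
time_s: 9.97
ee_pos: [0.5948, -0.1179, 0.153]
ee_rot: [3.139, -0.002, 0.125]
contact_force: [-0.2, -6.2, 4.3]
width: 0.012
grip_force: 30.0
```

```bash
python3 st.py
python3 - <<'E'
from h import *
a,m=snap('top','t4.png'); 
cv2.imwrite('pics/t4c.png',cv2.resize(a[180:215,240:345,::-1],None,fx=7,fy=7,interpolation=cv2.INTER_CUBIC))
E
```

```text
9.9667 q 12.152159984445381 F -6.164813125453753 [-0.18350546 -6.23783751  4.28165174] 0.011960340077816538 [ 3.13903634e+00 -1.92301143e-03  1.25338938e-01] z 0.1530126914374733
```

View pics/t4c.png

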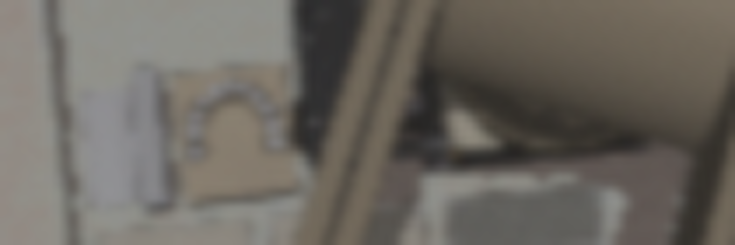

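The arm hides the pad, so I'll go by force. The current 6.2 N is the trigger spring plus rod friction, with no contact yet.

Emit:
{"method": "drive_tool", "body": {"rows": [[[0,-0.003,0],[0,0,0],0],[[0,0,0],[0,0,0],0]]}}

```text
time_s: 10.18
ee_pos: [0.5945, -0.1152, 0.1531]
ee_rot: [3.139, -0.002, 0.125]
contact_force: [-0.5, -6.8, 4.7]
width: 0.0117
grip_force: 30.0
```

Emit:
{"method": "drive_tool", "body": {"rows": [[[0,-0.003,0],[0,0,0],0],[[0,0,0],[0,0,0],0]]}}

```text
time_s: 10.35
ee_pos: [0.5941, -0.1123, 0.153]
ee_rot: [3.139, -0.002, 0.125]
contact_force: [1.6, -7.2, 3.7]
width: 0.0122
grip_force: 30.0
```

Emit:
{"method": "drive_tool", "body": {"rows": [[[0,-0.002,0],[0,0,0],0],[[0,0,0],[0,0,0],0]]}}

```text
time_s: 10.52
ee_pos: [0.5939, -0.1107, 0.153]
ee_rot: [3.138, -0.002, 0.125]
contact_force: [0.4, -8.5, 4.1]
width: 0.0117
grip_force: 30.0
```

```bash
python3 st.py
```

```text
10.5167 q 19.4615697858361 F -8.462748468291124 [ 0.39199715 -8.48120648  4.13499018] 0.011655482706399998 [ 3.13800209e+00 -2.05909172e-03  1.25068805e-01] z 0.15301189045504954
```

Emit:
{"method": "drive_tool", "body": {"rows": [[[0,0.007,0],[0,0,0],0],[[0,0.007,0],[0,0,0],0],[[0,0.006,0],[0,0,0],0],[[0,0,0],[0,0,0],0],[[0,0,0],[0,0,0],0]]}}

```text
time_s: 10.93
ee_pos: [0.5963, -0.1296, 0.153]
ee_rot: [3.14, -0.002, 0.125]
contact_force: [-0.1, -1.9, 7.4]
width: 0.0121
grip_force: 30.0
```

Emit:
{"method": "drive_tool", "body": {"rows": [[[0,-0.003,0],[0,0,0],0],[[0,0,0],[0,0,0],0]]}}

```text
time_s: 11.1
ee_pos: [0.5959, -0.1264, 0.153]
ee_rot: [3.14, -0.002, 0.125]
contact_force: [0.8, -4.0, 5.7]
width: 0.012
grip_force: 30.0
```

Emit:
{"method": "drive_tool", "body": {"rows": [[[0,-0.003,0],[0,0,0],0],[[0,0,0],[0,0,0],0]]}}

```text
time_s: 11.27
ee_pos: [0.5956, -0.124, 0.153]
ee_rot: [3.139, -0.002, 0.125]
contact_force: [1.1, -7.0, 5.9]
width: 0.0114
grip_force: 30.0
```

Emit:
{"method": "drive_tool", "body": {"rows": [[[0,-0.002,0],[0,0,0],0],[[0,0,0],[0,0,0],0]]}}

```text
time_s: 11.43
ee_pos: [0.5954, -0.1225, 0.153]
ee_rot: [3.138, -0.002, 0.125]
contact_force: [1.0, -9.6, 3.2]
width: 0.0114
grip_force: 30.0
```

```bash
python3 st.py
```

```text
11.4333 q 7.56250346055784 F -9.631472827925105 [ 1.00655168 -9.5812977   3.15527238] 0.011388813995413725 [ 3.13795040e+00 -2.17080329e-03  1.25147213e-01] z 0.15302678304761907
```

Contact is clear now, with the force rising about 1.5 N/mm. I'll advance in small steps towards about 15–16 N total.

Emit:
{"method": "drive_tool", "body": {"rows": [[[0,-0.002,0],[0,0,0],0],[[0,0,0],[0,0,0],0]]}}

```text
time_s: 11.6
ee_pos: [0.5952, -0.1209, 0.153]
ee_rot: [3.137, -0.002, 0.125]
contact_force: [1.1, -10.1, 3.2]
width: 0.0119
grip_force: 30.0
```

Emit:
{"method": "drive_tool", "body": {"rows": [[[0,-0.0015,0],[0,0,0],0],[[0,0,0],[0,0,0],0],[[0,0,0],[0,0,0],0]]}}

```text
time_s: 11.85
ee_pos: [0.595, -0.1198, 0.153]
ee_rot: [3.137, -0.002, 0.125]
contact_force: [1.4, -11.4, 3.4]
width: 0.0117
grip_force: 30.0
```

```bash
python3 st.py
```

```text
11.85 q 10.255862941236787 F -11.458264201367887 [  1.37014176 -11.37663946   3.41054369] 0.011688278834456563 [ 3.13692498e+00 -2.26818610e-03  1.24781139e-01] z 0.1530176844748382
```

Emit:
{"method": "drive_tool", "body": {"rows": [[[0,-0.0015,0],[0,0,0],0],[[0,-0.001,0],[0,0,0],0],[[0,0,0],[0,0,0],0],[[0,0,0],[0,0,0],0],[[0,0,0],[0,0,0],0]]}}

```text
time_s: 12.27
ee_pos: [0.5948, -0.1179, 0.153]
ee_rot: [3.136, -0.002, 0.125]
contact_force: [2.5, -13.8, 2.0]
width: 0.0117
grip_force: 30.0
```

```bash
python3 st.py
python3 - <<'E'
from h import *
a,m=snap('wrist','w5.png');b,_=snap('scene','s5.png')
c=b[180:340,200:430]
o=np.vstack([cv2.resize(a[0:260,:],(700,325)),cv2.resize(c,(700,270+0),interpolation=cv2.INTER_CUBIC)])
cv2.imwrite('pics/o5.png',o[:,:,::-1])
E
```

```text
12.2667 q 12.220554767233882 F -14.041494040027906 [  2.45221107 -13.84326154   1.97156056] 0.011746260199957581 [ 3.13611432e+00 -2.41431450e-03  1.24556799e-01] z 0.1530080377663146
```

View pics/o5.png

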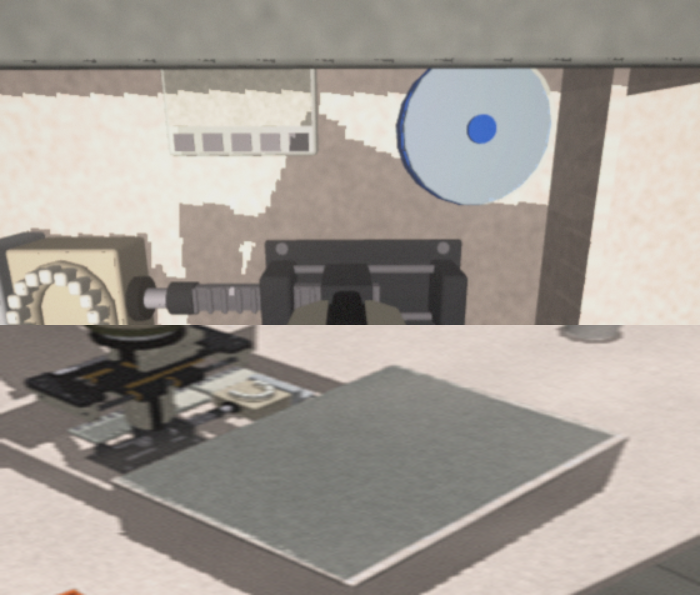

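The picture shows the pad on the model at about (143,297), the model against the jaw, and the rod's shaft visibly shortened. The estimated pad force is 8–10 N, so I'll hand in.

```bash
python3 -c "
from station import manip
print(manip.close_job())"
```

```text
the job is handed in; nothing more can be done
None
```

I pulled the drawer out to its stop and handed in the job with the trigger still held forward and the plaster model gripped against the fixed jaw at an estimated 8–10 N at the pad; no verdict came back.

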